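# Hang the dusting basket and puff it clean

### The job

Take the small handled metal basket with the two bone rings out of the drawer and hang it by its wooden bar on the strap hook in front of the puffer, then let go of it. Then squeeze the puffer's trigger fully home against its upright grip, hold it for half a second and release it. Spill no ring, leave the other things where they are, and do not squeeze the trigger before the basket hangs.

Things in the scene. Friction and masses are not known exactly. Their poses are not given: they have to be found in the camera images.
- basket: Loose open metal basket, 64 (its x) by 96 (y) mm, walls 36 mm high, 0.1-0.17 kg. Origin: centre of underside, z up. Stiff bail: two uprights at y = +-46 mm carry a wooden bar, 10 by 10 mm in section, 96 mm long along y, its centre 100 mm above the origin. Under the bar is an open window 59 mm high, 88 mm wide. Starts in an open drawer (walls 50 mm high, inner floor 18 mm high), bone rings in it.
- bar_under (a point): Middle of the underside of the basket's wooden bar, (0, 0, 95) mm in the basket's frame: the point that should rest on the hook. Pinch the bar about 22 mm to one side of its middle, across its 10 mm thickness, so that its middle stays free for the hook.
- ring1: Bone ring lying in the basket, 32 mm across, hole 16 mm, 7 mm high, origin in the centre of its underside.
- ring2: Second, equal bone ring lying in the basket.
- hook: Fixed post, 200 mm high, 16 mm thick, origin under its 70 mm foot, with a strap hook 12 mm wide pointing to its -x. Strap 5 mm thick, top 185 mm high. Trough x = -95 to -65 mm, between a tip (top 205 mm, x = -100 to -95) and a shoulder (top 197 mm). Hung basket: its y along the hook's y, either way round, strap through the window, bar's underside middle at (-80, 0, 185) mm.
- puffer: Fixed brass puffer clamped upside down, origin under its 80 by 90 mm foot, nozzle to -y, at the hook. Upright wooden grip on the z axis, 26 by 26 mm, 125 to 215 mm high. Steel trigger on its -y side, 14 mm wide (x), 68 mm long, hinged at its foot at (0, -18, 138) mm, leaning away. Grip and trigger span y = +13 to -38 mm at rest, +13 to -21 squeezed. Press it about 188 mm high.
- trigger (a joint): Trigger angle in rad: 0 at rest, 0.24 fully home; its spring pushes it back, about 3 N to start and 8 N at the end, measured 55 mm above the hinge.
- tin: Round copper polishing tin lying in the drawer, 66 mm across, 34 mm high. Origin under its centre. Leave alone.
- awl: Rosewood awl lying along its x in the drawer, 108 mm long, 22 mm thick. Origin under its middle. Leave alone.
- case: Dull grey drill bit case in the drawer, 44 by 85 by 18 mm. Origin under its centre. Leave alone.
- polish: Amber glass bottle standing on the carcass behind the drawer, 44 mm across, 130 mm high, its top 192 mm above the bench. Origin under its centre. Leave alone.
- slab: Flat bone blank on the carcass, 40 by 80 by 9 mm. Origin under its centre. Leave alone.
- cup: White cup standing in front of the puffer, 64 mm across, 65 mm high. Origin under its centre. Leave alone.
- mallet: Wooden hammer lying along its x beside the puffer, on the side away from the hook, 200 mm long. Leave alone.

How it is judged:
By the outcome, as a careful person would: the job done as asked, in the order asked, and still so for the second after the job is handed in, with the robot touching nothing.
It also fails if it takes over 67 s, if anything falls off the work surface, if the arm or the gripper's body presses on something with over 40 N, if the wrist force passes 120 N, or if a joint passes its speed limit or range.

### The arm

A 6-joint arm with a two-finger parallel gripper is mounted at the origin on the work surface. World frame = base frame: x ahead of the robot, y to its left, z up, the work surface at z = 0. Lengths are in mm, angles in degrees, forces in N, time in s.
With the tool pointing down it reaches from about 300 to 850 mm from the base axis. Payload 4.2 kg.
Tool frame: the origin (TCP) lies on the centre line of the jaws, within the pads' length; the fingertips stand 14 mm ahead of it and the grasp point (between the pads) lies 5 mm behind it; z points along the fingers, y is the line along which they close (so a half turn about z gives the same grasp; the last joint's range is limited). The gripper opens to 91 mm and grips with 3 to 60 N. Pads are 32 mm wide; open, the fingers measure 118 mm over their backs; the gripper's body (76 mm by 178 mm) begins 60 mm behind the grasp point.
Start: joints at [-75.974, 18.312, 89.639, -0, 72.044, -1.146], TCP at [150.489, -554.973, 227.976] pointing down, gripper open.
Joint ranges: [-177.97, 177.97], [-48.28, 115.42], [12.27, 149.76], [-77.06, 257.06], [2.81, 150.46], [-146.56, 146.56]. Speed limits (degrees/s): [147.25, 147.25, 180, 180, 180, 180].

### API

Orientations are given as [roll, pitch, yaw] about the fixed x, y, z axes, in that order (R = Rz(yaw) Ry(pitch) Rx(roll)).
In Python, from workcell import * gives the robot as it stands. The module is installed in compiled form; this text tells all that it offers.
- The arm moves only by the shell command python3 -m crank 'ROWS' [FORCE]. ROWS is JSON, a list of rows, each an object of numbers: "grip": the finger opening in m, from 0 to 0.0912; "x", "y", "z": the shift along the tool's x, y, z in m; "yaw": the turn about the tool's z in rad. In form: [{"grip": .., "x": .., "y": .., "z": .., "yaw": ..}, ...]. A call has exactly 5 rows; each row is the pose to reach, as a shift and turn from the pose commanded when the call began, along the tool's axes at that moment; what a row does not reach only later rows make up. A row lasts 1/12 s, in which the tool goes at most 41.7 mm and 7.16 degrees, less where a joint would pass 70% of its speed; a pose out of reach is approached as far as the arm can. A call with a gripper value outside its range is refused whole. The fingers move at their own pace and stop on an object; FORCE is the grip in N (left out, the last holds). Time passes only in rows, so rows that repeat a pose let the fingers close, or fill a call up. It gives the time, the measured TCP pose, the force, the opening and the grip force at its end, in the units of the state.
- state(): the state, without advancing time (a new reading comes with each control period).
- grab_frame(name): name is "scene" or "top"; returns the picture (420x560x3 uint8, red, green, blue); there is no depth.
- camera_model(name): a dict with "intrinsics" (3x3 intrinsics, pixels), "R" (3x3) and "t" (3): a world point X has camera coordinates R X + t. Camera axes: x right, y down, z forward; pixel columns grow to the right and rows downward; lengths in mm; the calibration is good to about 2 mm. A picture is of the moment at which its call begins. camera_model takes no time and is no camera call.
- job_done(): hands the job in; it is judged then, once.
The state is a dict: "time_s": time; "qpos": joint angles; "qvel": joint speeds; "effort": joint torques, N m; "ee_pos": TCP position; "ee_rot": TCP orientation; "force": force on the tool from outside, world axes, zero at the start; "torque": the same for the moment, N m; "gripper_width": finger opening in mm; "gripper_force": force on a finger pad.
Only numpy, scipy, OpenCV 4.12 (cv2) and the standard library are available. Lean on these libraries where they do the work, as an engineer would, in place of code of your own. Each camera call takes 0.05 s, during which the arm holds its last target. There are 200 camera calls.

## Working session

There is one attempt and no reset: what is moved stays moved. The work goes in short steps, Python scripts to look and compute and a shell command to move; the robot and the scene stay as the last step left them, time stands still between calls to the robot, and variables do not carry over. Pictures are saved under pics/ and viewed, at most 10 in all, crops included, and the job is handed in when it is done.

```bash
mkdir -p pics; python3 - <<'E'
from workcell import *
import cv2
for n in ("scene","top"):
    f=grab_frame(n); cv2.imwrite(f"pics/{n}0.png",cv2.resize(f[:,:,::-1],(800,600),interpolation=cv2.INTER_CUBIC))
    m=camera_model(n); print(n,m["intrinsics"],m["R"],m["t"])
s=state(); print(s)
E
```

```text
scene [[411.80162805   0.         280.60210009]
 [  0.         411.80162805 213.0662898 ]
 [  0.           0.           1.        ]] [[-0.75047924  0.66061155 -0.01932071]
 [ 0.51014368  0.56046137 -0.65240821]
 [-0.42015989 -0.49947516 -0.75762143]] [ 438.3431753  -239.52037882 1285.68715578]
top [[533.90963357   0.         273.94360635]
 [  0.         533.90963357 202.53190593]
 [  0.           0.           1.        ]] [[ 0.02160877 -0.99954727  0.02093613]
 [-0.99339328 -0.02382706 -0.11225894]
 [ 0.11270696 -0.01837203 -0.99345841]] [   3.82198491  585.19278552 1474.85620405]
{'time_s': 0.1, 'qpos': array([-7.59759137e+01,  1.83483770e+01,  8.97014314e+01,  1.23680118e-04,
        7.20421083e+01, -1.14610063e+00]), 'qvel': array([-0.04666188, -0.1979675 , -0.18850174, -0.02273727, -0.01260552,
       -0.02420441]), 'effort': array([ 8.12026392e-04, -4.13331950e+01, -2.32509613e+01,  7.29123456e-02,
        4.21752781e-02, -5.68756093e-05]), 'ee_pos': array([ 150.36406026, -554.54036298,  227.18666801]), 'ee_rot': array([-1.79908104e+02, -1.95607681e-03,  1.51701471e+01]), 'force': array([-0.16824416, -0.05425785, -0.19697395]), 'torque': array([ 0.01620011, -0.01440206, -0.00233708]), 'gripper_force': 0.0, 'gripper_width': 91.02215360279865}
```

View pics/scene0.png

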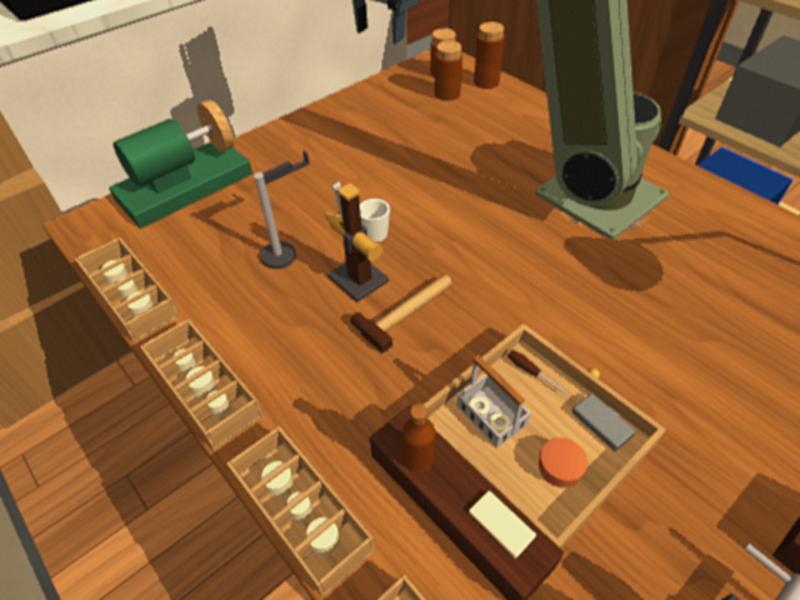

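View pics/top0.png

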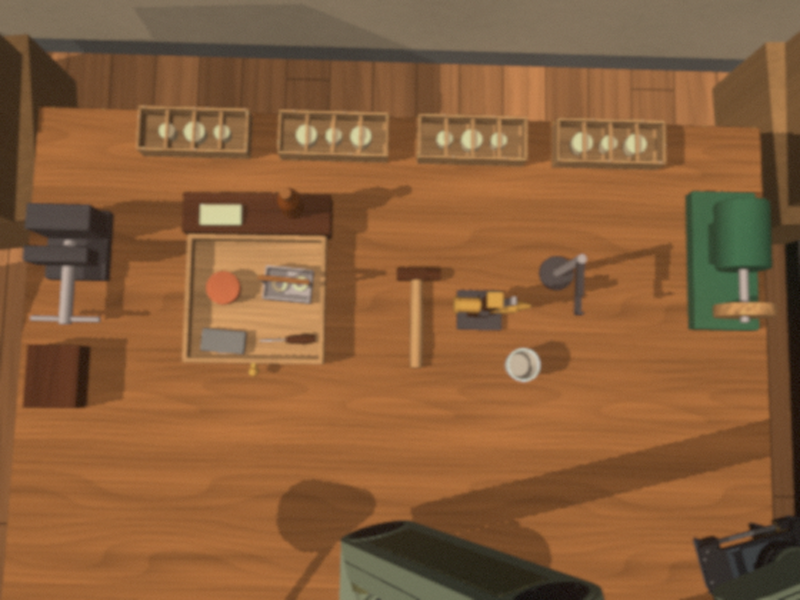

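```bash
cat > h.py <<'E'
from workcell import *
import cv2, numpy as np
from scipy.optimize import least_squares
def crop(n,f,c0,r0,w):
    h=w*3//4; return cv2.resize(f[r0:r0+h,c0:c0+w,::-1],(400,300),interpolation=cv2.INTER_CUBIC)
def proj(n,X):
    m=camera_model(n); p=m["intrinsics"]@(m["R"]@np.asarray(X,float)+m["t"]); return p[:2]/p[2]
def atz(n,uv,z):
    m=camera_model(n); d=m["R"].T@np.linalg.inv(m["intrinsics"])@np.r_[uv,1]; c=-m["R"].T@m["t"]
    return c+d*(z-c[2])/d[2]
def tri(a,b):
    "a: scene px, b: top px"
    s=least_squares(lambda X:np.r_[proj("scene",X)-a,proj("top",X)-b],[500,0,100]); return s.x,np.abs(s.fun).max()
E
python3 - <<'E'
from h import *
s=grab_frame("scene");t=grab_frame("top")
v=np.vstack([np.hstack([crop(0,s,300,240,100),crop(0,t,165,165,80)]),np.hstack([crop(0,s,160,100,140),crop(0,t,300,160,140)])])
cv2.imwrite("pics/m1.png",v)
E
```

```text
(no output)
```

View pics/m1.png

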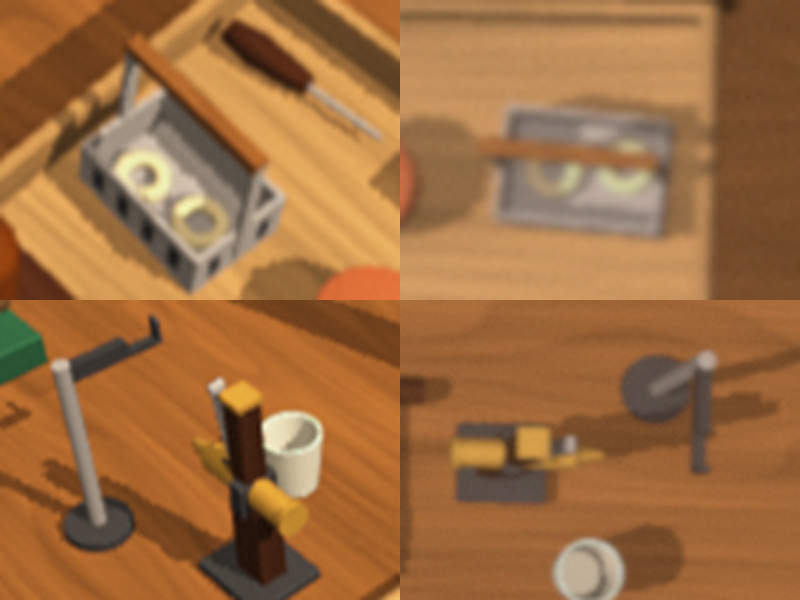

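```bash
cat > m.py <<'E'
from h import *
S=lambda u,v,k,c,r:np.array([c+u/k,r+v/k])
k=400/140
B1=tri(S(136,42,4,300,240),S(255,160,5,165,165)); B2=tri(S(260,165,4,300,240),S(80,148,5,165,165)); print("bar",B1,B2)
def Rz(a): return np.array([[np.cos(a),-np.sin(a),0],[np.sin(a),np.cos(a),0],[0,0,1]])
def fit(pts,x0,zfix):
    f=lambda p:np.concatenate([proj(n,Rz(p[2])@np.array(q)+[p[0],p[1],zfix])-uv for n,q,uv in pts])
    r=least_squares(f,x0,loss="soft_l1"); return r.x,r.fun.reshape(-1,2).round(1).tolist()
# basket: guess yaw0, +y is left in top view
T=lambda u,v:S(u-400,v,5,165,165); C=lambda u,v:S(u,v,4,300,240)
pts=[("top",(0,48,105),T(480,148)),("top",(0,-48,105),T(655,160)),("top",(32,48,36),T(508,105)),("top",(32,-48,36),T(676,120)),("top",(-32,48,36),T(495,222)),("top",(-32,-48,36),T(665,237)),
("scene",(0,-48,105),C(136,42)),("scene",(0,48,105),C(260,165)),("scene",(32,48,0),C(192,290)),("scene",(32,-48,36),C(82,155))]
print("basket",fit(pts,[600,160,0],18))
T=lambda u,v:S(u-400,v-300,k,300,160); C=lambda u,v:S(u,v-300,k,160,100)
print("post",tri(C(62,363),T(707,358)),"tip",tri(C(154,320),T(700,470)),"foot",atz("scene",C(98,523),8),atz("top",T(656,388),8))
pts=[("top",(0,0,200),T(707,358)),("scene",(0,0,200),C(62,365)),("top",(-99,0,205),T(700,471)),("scene",(-98,0,205),C(154,320)),("top",(0,0,8),T(656,388)),("scene",(0,0,8),C(98,523))]
print("hook",fit(pts,[600,-250,0],0))
print("grip",tri(C(242,398),T(533,443)),"trig",tri(C(217,384),T(569,442)))
print("cup",atz("top",T(588,573),65), "polish top",atz("top",np.array([287,193])*.7,192))
c=lambda u,v,z:atz("top",np.array([u,v])*.7,z)
print("drawer inner", c(325,240,50),c(190,240,50),c(320,358,50))
print("puffer foot",atz("top",T(458,502),6),atz("top",T(546,502),6))
E
python3 m.py
```

```text
bar (array([585.64764199, 173.68946075, 120.03159308]), np.float64(0.2571944832752422)) (array([591.35020411, 265.73476423, 116.23375793]), np.float64(0.30611018998530426))
basket (array([ 5.88152454e+02,  2.18608123e+02, -6.84135116e-02]), [[-0.4, -0.6], [0.8, 0.4], [-0.9, -0.1], [-0.2, 0.0], [-0.8, -0.8], [-0.3, -0.6], [-0.9, -1.9], [1.0, -1.5], [0.5, 1.3], [-0.7, -4.3]])
post (array([ 629.96051958, -315.96890062,  201.71087468]), np.float64(0.2589063374578586)) tip (array([ 532.3455952 , -310.73318706,  201.97567388]), np.float64(0.7846239324149167)) foot [ 632.37265106 -316.75817013    8.        ] [ 629.92965586 -316.94714925    8.        ]
hook (array([ 630.65339053, -316.60854456,   25.05667723]), [[-0.1, 0.1], [-0.5, -0.2], [0.2, -0.9], [0.8, -0.6], [-0.1, -0.3], [0.5, -0.3]])
grip (array([ 550.28222787, -160.88525254,  210.82241793]), np.float64(0.010709990144476933)) trig (array([ 552.22610857, -192.91405491,  207.99964276]), np.float64(0.024799806337739483))
cup [ 441.05223628 -237.32808438   65.        ] polish top [735.65289059 210.32613477 192.        ]
drawer inner [677.41962525 149.95026035  50.        ] [670.7282343  413.72484267  50.        ] [446.31205764 152.34183885  50.        ]
puffer foot [ 510.05252436 -117.79925157    6.        ] [ 512.07545691 -206.24159761    6.        ]
```

```bash
cat >> h.py <<'E'
from scipy.spatial.transform import Rotation as Ro
def go(x,y,z,yaw):
    s=state(); R=Ro.from_euler("xyz",s["ee_rot"],degrees=True).as_matrix()
    d=R.T@(np.array([x,y,z])-s["ee_pos"])/1000
    print("t",s["time_s"],"pos",s["ee_pos"].round(1),"rot",s["ee_rot"].round(1),"F",s["force"].round(1),"w",round(s["gripper_width"],1),"gf",round(s["gripper_force"],1))
    print("shift",d.round(4),"yaw",round(-np.radians((yaw-s["ee_rot"][2]+180)%360-180),3))
if __name__=="__main__":
    import sys; go(*map(float,sys.argv[1:]))
E
python3 -m crank '[{"grip":0.0912,"x":0.024,"y":-0.024,"z":-0.02,"yaw":-0.12},{"grip":0.0912,"x":0.048,"y":-0.048,"z":-0.04,"yaw":-0.24},{"grip":0.0912,"x":0.072,"y":-0.072,"z":-0.06,"yaw":-0.36},{"grip":0.0912,"x":0.096,"y":-0.096,"z":-0.08,"yaw":-0.48},{"grip":0.0912,"x":0.12,"y":-0.12,"z":-0.10,"yaw":-0.60}]' 35
python3 h.py 586.5 192.7 330 86.3
```

```text
time_s: 0.62
ee_pos: [235.3, -406.1, 328.6]
ee_rot: [-180.0, -0.0, 49.9]
force: [1.5, -0.5, 0.4]
gripper_width: 91.9
gripper_force: 0.0
t 0.6167 pos [ 235.3 -406.1  328.6] rot [-180.    -0.    49.9] F [ 1.5 -0.5  0.4] w 91.9 gf 0.0
shift [ 0.6842 -0.1176 -0.0011] yaw -0.636
```

```bash
python3 -m crank '[{"grip":0.0912,"x":0.04,"y":-0.007,"z":0,"yaw":-0.12},{"grip":0.0912,"x":0.08,"y":-0.014,"z":0,"yaw":-0.24},{"grip":0.0912,"x":0.12,"y":-0.021,"z":0,"yaw":-0.36},{"grip":0.0912,"x":0.16,"y":-0.028,"z":0,"yaw":-0.48},{"grip":0.0912,"x":0.19,"y":-0.033,"z":0,"yaw":-0.60}]'
python3 h.py 586.5 192.7 330 86.3
```

```text
time_s: 1.03
ee_pos: [333.7, -239.1, 328.1]
ee_rot: [180.0, -0.0, 84.3]
force: [0.4, 1.3, 0.4]
gripper_width: 91.3
gripper_force: 0.0
t 1.0333 pos [ 333.7 -239.1  328.1] rot [180.   -0.   84.3] F [0.4 1.3 0.4] w 91.3 gf 0.0
shift [ 0.4547  0.2088 -0.0015] yaw -0.035
```

```bash
python3 -m crank '[{"grip":0.0912,"x":0.036,"y":0.017,"z":0,"yaw":-0.035},{"grip":0.0912,"x":0.072,"y":0.034,"z":0,"yaw":-0.035},{"grip":0.0912,"x":0.108,"y":0.051,"z":0,"yaw":-0.035},{"grip":0.0912,"x":0.144,"y":0.068,"z":0,"yaw":-0.035},{"grip":0.0912,"x":0.18,"y":0.085,"z":0,"yaw":-0.035}]' >/dev/null
python3 -m crank '[{"grip":0.0912,"x":0.036,"y":0.016,"z":0,"yaw":0},{"grip":0.0912,"x":0.072,"y":0.032,"z":0,"yaw":0},{"grip":0.0912,"x":0.108,"y":0.048,"z":0,"yaw":0},{"grip":0.0912,"x":0.144,"y":0.064,"z":0,"yaw":0},{"grip":0.0912,"x":0.18,"y":0.08,"z":0,"yaw":0}]' >/dev/null
python3 h.py 586.5 192.7 330 86.3
```

```text
t 1.8667 pos [529.6 104.1 327.8] rot [-180.    0.   86.] F [ 1.1 -0.6 -0.6] w 91.2 gf 0.0
shift [ 0.0924  0.0505 -0.0023] yaw -0.006
```

```bash
python3 -m crank '[{"grip":0.06,"x":0.03,"y":0.017,"z":0,"yaw":-0.006},{"grip":0.06,"x":0.06,"y":0.034,"z":0,"yaw":-0.006},{"grip":0.06,"x":0.092,"y":0.05,"z":0,"yaw":-0.006},{"grip":0.06,"x":0.092,"y":0.05,"z":0.03,"yaw":-0.006},{"grip":0.06,"x":0.092,"y":0.05,"z":0.06,"yaw":-0.006}]' >/dev/null
python3 -m crank '[{"grip":0.06,"x":0,"y":0,"z":0.025,"yaw":0},{"grip":0.06,"x":0,"y":0,"z":0.05,"yaw":0},{"grip":0.06,"x":0,"y":0,"z":0.075,"yaw":0},{"grip":0.06,"x":0,"y":0,"z":0.1,"yaw":0},{"grip":0.06,"x":0,"y":0,"z":0.1,"yaw":0}]' >/dev/null
python3 h.py 586.5 192.7 113 86.3
python3 - <<'E'
from h import *
s=grab_frame("scene");t=grab_frame("top")
cv2.imwrite("pics/m2.png",np.hstack([crop(0,s,290,190,140),crop(0,t,150,150,110)]))
E
```

```text
t 2.7 pos [582.3 189.3 162.4] rot [-179.4    0.2   86.3] F [-1.3 -0.8 -0.5] w 59.7 gf 0.0
shift [0.0039 0.0045 0.0493] yaw -0.0
```

View pics/m2.png

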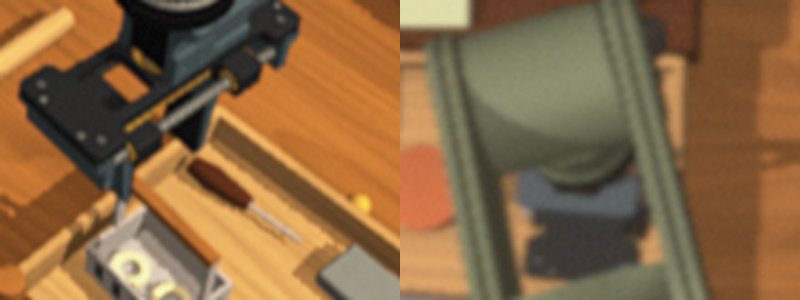

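The picture shows the fingers straddling the -y half of the bar, around (150,190) in the left crop. I'm descending and pinching.

```bash
python3 -m crank '[{"grip":0.06,"x":0.004,"y":0.004,"z":0,"yaw":0},{"grip":0.06,"x":0.004,"y":0.004,"z":0.016,"yaw":0},{"grip":0.06,"x":0.004,"y":0.004,"z":0.032,"yaw":0},{"grip":0.06,"x":0.004,"y":0.004,"z":0.049,"yaw":0},{"grip":0.06,"x":0.004,"y":0.004,"z":0.049,"yaw":0}]' 8
python3 h.py 586.5 192.7 113 86.3
python3 -m crank '[{"grip":0.03,"x":0,"y":0,"z":0,"yaw":0},{"grip":0.025,"x":0,"y":0,"z":0,"yaw":0},{"grip":0.02,"x":0,"y":0,"z":0,"yaw":0},{"grip":0.018,"x":0,"y":0,"z":0,"yaw":0},{"grip":0.016,"x":0,"y":0,"z":0,"yaw":0}]' 8
python3 h.py 586.5 192.7 113 86.3
```

```text
time_s: 3.22
ee_pos: [589.4, 194.1, 117.9]
ee_rot: [-179.9, 0.0, 86.3]
force: [-0.4, 0.4, 0.2]
gripper_width: 60.2
gripper_force: 0.0
t 3.2167 pos [589.4 194.1 117.9] rot [-179.9    0.    86.3] F [-0.4  0.4  0.2] w 60.2 gf 0.0
shift [-0.0015 -0.0028  0.0049] yaw -0.0
time_s: 3.63
ee_pos: [590.4, 194.2, 120.0]
ee_rot: [179.9, -0.0, 86.3]
force: [0.9, 0.3, 0.3]
gripper_width: 29.7
gripper_force: 0.0
t 3.6333 pos [590.4 194.2 120. ] rot [179.9  -0.   86.3] F [0.9 0.3 0.3] w 29.7 gf 0.0
shift [-0.0018 -0.0038  0.007 ] yaw -0.0
```

```bash
python3 -m crank '[{"grip":0.028,"x":-0.001,"y":-0.003,"z":0.006,"yaw":0},{"grip":0.02,"x":-0.001,"y":-0.003,"z":0.006,"yaw":0},{"grip":0.012,"x":-0.001,"y":-0.003,"z":0.006,"yaw":0},{"grip":0.006,"x":-0.001,"y":-0.003,"z":0.006,"yaw":0},{"grip":0.004,"x":-0.001,"y":-0.003,"z":0.006,"yaw":0}]' 8
python3 -m crank '[{"grip":0,"x":0,"y":0,"z":0,"yaw":0},{"grip":0,"x":0,"y":0,"z":0,"yaw":0},{"grip":0,"x":0,"y":0,"z":0,"yaw":0},{"grip":0,"x":0,"y":0,"z":0,"yaw":0},{"grip":0,"x":0,"y":0,"z":0,"yaw":0}]' 40
python3 h.py 586.5 192.7 113 86.3
```

```text
time_s: 4.05
ee_pos: [586.7, 193.2, 112.8]
ee_rot: [-180.0, 0.0, 86.3]
force: [0.6, 0.3, -0.6]
gripper_width: 10.0
gripper_force: 8.0
time_s: 4.47
ee_pos: [586.7, 193.2, 112.8]
ee_rot: [-180.0, 0.0, 86.3]
force: [-0.8, -0.7, -1.6]
gripper_width: 9.6
gripper_force: 40.0
t 4.4667 pos [586.7 193.2 112.8] rot [-180.     0.    86.3] F [-0.8 -0.7 -1.6] w 9.6 gf 40.0
shift [-0.0005 -0.0002 -0.0002] yaw -0.0
```

```bash
python3 -m crank '[{"grip":0,"x":0,"y":0,"z":-0.005,"yaw":0},{"grip":0,"x":0,"y":0,"z":-0.012,"yaw":0},{"grip":0,"x":0,"y":0,"z":-0.022,"yaw":0},{"grip":0,"x":0,"y":0,"z":-0.034,"yaw":0},{"grip":0,"x":0,"y":0,"z":-0.048,"yaw":0}]'
python3 -m crank '[{"grip":0,"x":0,"y":0,"z":-0.018,"yaw":0},{"grip":0,"x":0,"y":0,"z":-0.036,"yaw":0},{"grip":0,"x":0,"y":0,"z":-0.054,"yaw":0},{"grip":0,"x":0,"y":0,"z":-0.072,"yaw":0},{"grip":0,"x":0,"y":0,"z":-0.09,"yaw":0}]' >/dev/null
python3 -m crank '[{"grip":0,"x":0,"y":0,"z":-0.018,"yaw":0},{"grip":0,"x":0,"y":0,"z":-0.036,"yaw":0},{"grip":0,"x":0,"y":0,"z":-0.054,"yaw":0},{"grip":0,"x":0,"y":0,"z":-0.072,"yaw":0},{"grip":0,"x":0,"y":0,"z":-0.085,"yaw":0}]'
python3 h.py 490 -337 340 86.3
python3 - <<'E'
from h import *
s=grab_frame("scene")
cv2.imwrite("pics/m3.png",cv2.resize(s[150:330,250:490,::-1],(480,360),interpolation=cv2.INTER_CUBIC))
E
```

```text
time_s: 4.88
ee_pos: [586.7, 193.3, 162.1]
ee_rot: [180.0, 0.0, 86.3]
force: [0.3, -0.9, -1.0]
gripper_width: 9.5
gripper_force: 40.0
time_s: 5.72
ee_pos: [586.9, 193.3, 339.2]
ee_rot: [179.8, -0.1, 86.3]
force: [0.4, 0.2, -0.9]
gripper_width: 10.0
gripper_force: 40.0
t 5.7167 pos [586.9 193.3 339.2] rot [ 1.798e+02 -1.000e-01  8.630e+01] F [ 0.4  0.2 -0.9] w 10.0 gf 40.0
shift [-0.5355 -0.0623 -0.0017] yaw -0.0
```

View pics/m3.png

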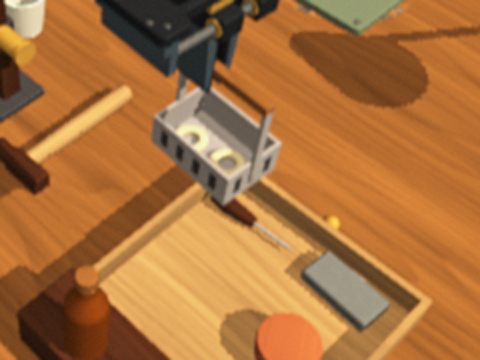

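The basket is level with both rings inside and clear of the drawer. Now I'm carrying it over to the hook's tip side.

```bash
python3 -m crank '[{"grip":0,"x":-0.006,"y":-0.001,"z":0,"yaw":0},{"grip":0,"x":-0.018,"y":-0.003,"z":0,"yaw":0},{"grip":0,"x":-0.036,"y":-0.005,"z":0,"yaw":0},{"grip":0,"x":-0.058,"y":-0.008,"z":0,"yaw":0},{"grip":0,"x":-0.082,"y":-0.011,"z":0,"yaw":0}]' >/dev/null
python3 -m crank '[{"grip":0,"x":-0.025,"y":-0.003,"z":0,"yaw":0},{"grip":0,"x":-0.05,"y":-0.006,"z":0,"yaw":0},{"grip":0,"x":-0.075,"y":-0.009,"z":0,"yaw":0},{"grip":0,"x":-0.1,"y":-0.012,"z":0,"yaw":0},{"grip":0,"x":-0.125,"y":-0.015,"z":0,"yaw":0}]' >/dev/null
python3 -m crank '[{"grip":0,"x":-0.025,"y":-0.003,"z":0,"yaw":0},{"grip":0,"x":-0.05,"y":-0.006,"z":0,"yaw":0},{"grip":0,"x":-0.075,"y":-0.009,"z":0,"yaw":0},{"grip":0,"x":-0.1,"y":-0.012,"z":0,"yaw":0},{"grip":0,"x":-0.125,"y":-0.015,"z":0,"yaw":0}]' >/dev/null
python3 -m crank '[{"grip":0,"x":-0.025,"y":-0.003,"z":0,"yaw":0},{"grip":0,"x":-0.05,"y":-0.006,"z":0,"yaw":0},{"grip":0,"x":-0.075,"y":-0.009,"z":0,"yaw":0},{"grip":0,"x":-0.1,"y":-0.012,"z":0,"yaw":0},{"grip":0,"x":-0.12,"y":-0.015,"z":0,"yaw":0}]' >/dev/null
python3 -m crank '[{"grip":0,"x":-0.018,"y":-0.003,"z":0,"yaw":0},{"grip":0,"x":-0.036,"y":-0.004,"z":0,"yaw":0},{"grip":0,"x":-0.052,"y":-0.005,"z":0,"yaw":0},{"grip":0,"x":-0.066,"y":-0.006,"z":0,"yaw":0},{"grip":0,"x":-0.075,"y":-0.006,"z":0,"yaw":0}]' 
python3 h.py 490 -337 226 86.3
```

```text
time_s: 7.85
ee_pos: [489.2, -330.2, 334.9]
ee_rot: [-179.9, -0.0, 86.2]
force: [0.1, 0.6, -2.1]
gripper_width: 9.9
gripper_force: 40.0
t 7.85 pos [ 489.2 -330.2  334.9] rot [-179.9   -0.    86.2] F [ 0.1  0.6 -2.1] w 9.9 gf 40.0
shift [-0.0068  0.0015  0.1089] yaw -0.002
```

```bash
python3 -m crank '[{"grip":0,"x":-0.002,"y":0,"z":0.006,"yaw":0},{"grip":0,"x":-0.005,"y":0,"z":0.02,"yaw":0},{"grip":0,"x":-0.007,"y":0,"z":0.038,"yaw":0},{"grip":0,"x":-0.007,"y":0,"z":0.056,"yaw":0},{"grip":0,"x":-0.007,"y":0,"z":0.07,"yaw":0}]' >/dev/null
python3 -m crank '[{"grip":0,"x":0,"y":0,"z":0.014,"yaw":0},{"grip":0,"x":0,"y":0,"z":0.028,"yaw":0},{"grip":0,"x":0,"y":0,"z":0.038,"yaw":0},{"grip":0,"x":0,"y":0,"z":0.045,"yaw":0},{"grip":0,"x":0,"y":0,"z":0.045,"yaw":0}]' 
python3 h.py 549.1 -336.9 218 86.3
python3 - <<'E'
from h import *
s=grab_frame("scene");t=grab_frame("top")
cv2.imwrite("pics/m4.png",np.hstack([crop(0,s,150,70,140),crop(0,t,310,160,140)]))
E
```

```text
time_s: 8.68
ee_pos: [489.5, -334.7, 219.2]
ee_rot: [-179.8, -0.1, 86.3]
force: [-0.0, 0.1, -1.9]
gripper_width: 9.8
gripper_force: 40.0
t 8.6833 pos [ 489.5 -334.7  219.2] rot [-1.798e+02 -1.000e-01  8.630e+01] F [-0.   0.1 -1.9] w 9.8 gf 40.0
shift [0.0016 0.0596 0.001 ] yaw -0.0
```

View pics/m4.png

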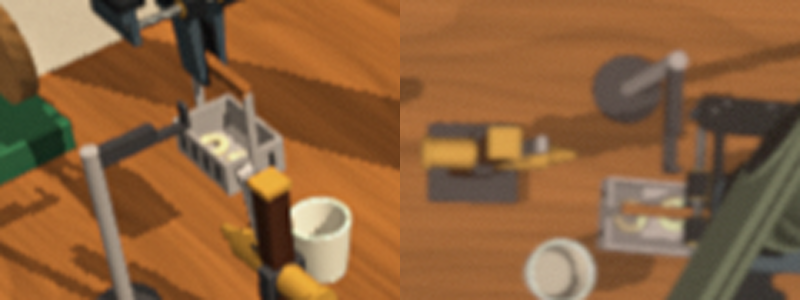

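```bash
python3 - <<'E'
from h import *
p=lambda n,X,c,r:((proj(n,X)-[c,r])*400/140).round(0)
b=np.array([489.5,-334.7,219.2]); u=np.array([.0645,.998,0])
for k,d in (("mid",25.9),("end",73.9),("finger",16)):
    q=b+u*d+[0,0,10]; print(k,p("top",q,310,160)+[400,0],p("scene",q,150,70))
for q in ([532.5,-310,205],): print("tip",p("top",q,310,160)+[400,0],p("scene",q,150,70))
E
```

```text
mid [679. 214.] [219.  63.]
end [624. 209.] [249.  87.]
finger [691. 215.] [213.  58.]
tip [673. 168.] [185. 104.]
```

```bash
python3 -m crank '[{"grip":0,"x":0,"y":0.004,"z":0,"yaw":0},{"grip":0,"x":0,"y":0.012,"z":0,"yaw":0},{"grip":0,"x":0.001,"y":0.022,"z":0,"yaw":0},{"grip":0,"x":0.001,"y":0.032,"z":0,"yaw":0},{"grip":0,"x":0.001,"y":0.042,"z":0,"yaw":0}]' 
python3 -m crank '[{"grip":0,"x":0,"y":0.009,"z":0,"yaw":0},{"grip":0,"x":0,"y":0.015,"z":0,"yaw":0},{"grip":0,"x":0,"y":0.018,"z":0,"yaw":0},{"grip":0,"x":0,"y":0.018,"z":0,"yaw":0},{"grip":0,"x":0,"y":0.018,"z":0,"yaw":0}]' 
python3 h.py 549.1 -336.9 185 86.3
```

```text
time_s: 9.2
ee_pos: [533.8, -337.4, 221.2]
ee_rot: [179.9, 0.0, 86.3]
force: [0.1, -0.8, -1.1]
gripper_width: 9.7
gripper_force: 40.0
time_s: 9.62
ee_pos: [550.0, -338.4, 220.7]
ee_rot: [-180.0, -0.0, 86.3]
force: [0.6, 0.2, -1.8]
gripper_width: 9.3
gripper_force: 40.0
t 9.6167 pos [ 550.  -338.4  220.7] rot [-180.    -0.    86.3] F [ 0.6  0.2 -1.8] w 9.3 gf 40.0
shift [ 0.0014 -0.001   0.0357] yaw -0.0
```

```bash
python3 -m crank '[{"grip":0,"x":0.001,"y":0,"z":0.004,"yaw":0},{"grip":0,"x":0.001,"y":-0.001,"z":0.011,"yaw":0},{"grip":0,"x":0.001,"y":-0.001,"z":0.019,"yaw":0},{"grip":0,"x":0.001,"y":-0.001,"z":0.026,"yaw":0},{"grip":0,"x":0.001,"y":-0.001,"z":0.03,"yaw":0}]' 
python3 -m crank '[{"grip":0,"x":0,"y":0,"z":0.001,"yaw":0},{"grip":0,"x":0,"y":0,"z":0.002,"yaw":0},{"grip":0,"x":0,"y":0,"z":0.003,"yaw":0},{"grip":0,"x":0,"y":0,"z":0.004,"yaw":0},{"grip":0,"x":0,"y":0,"z":0.004,"yaw":0}]' 
python3 h.py 549.1 -336.9 185 86.3
python3 - <<'E'
from h import *
s=grab_frame("scene");t=grab_frame("top")
cv2.imwrite("pics/m5.png",np.hstack([crop(0,s,165,85,80),crop(0,t,360,170,80)]))
E
```

```text
time_s: 10.03
ee_pos: [548.7, -338.0, 189.8]
ee_rot: [-179.9, 0.1, 86.3]
force: [-1.3, -1.4, 0.2]
gripper_width: 9.4
gripper_force: 41.0
time_s: 10.45
ee_pos: [549.5, -338.0, 187.3]
ee_rot: [179.9, 0.1, 86.3]
force: [0.0, -3.7, -0.8]
gripper_width: 9.9
gripper_force: 41.7
t 10.45 pos [ 549.5 -338.   187.3] rot [1.799e+02 1.000e-01 8.630e+01] F [ 0.  -3.7 -0.8] w 9.9 gf 41.7
shift [ 0.001  -0.0005  0.0023] yaw -0.0
```

View pics/m5.png

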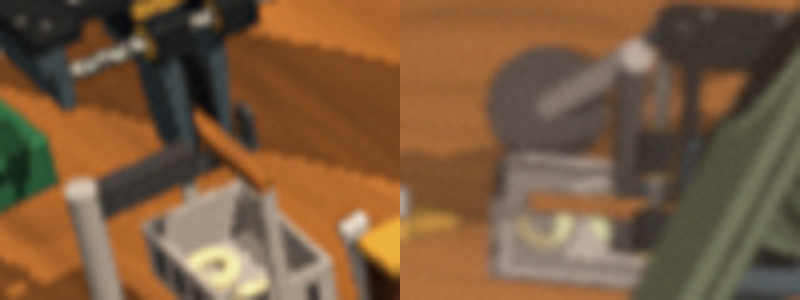

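```bash
python3 -m crank '[{"grip":0,"x":-0.001,"y":0,"z":0,"yaw":0},{"grip":0,"x":-0.002,"y":0,"z":0,"yaw":0},{"grip":0,"x":-0.002,"y":0,"z":0,"yaw":0},{"grip":0,"x":-0.002,"y":0,"z":0,"yaw":0},{"grip":0,"x":-0.002,"y":0,"z":0,"yaw":0}]' 
python3 -m crank '[{"grip":0,"x":0,"y":0,"z":0.001,"yaw":0},{"grip":0,"x":0,"y":0,"z":0.002,"yaw":0},{"grip":0,"x":0,"y":0,"z":0.003,"yaw":0},{"grip":0,"x":0,"y":0,"z":0.003,"yaw":0},{"grip":0,"x":0,"y":0,"z":0.003,"yaw":0}]' 
```

```text
time_s: 10.97
ee_pos: [549.1, -338.9, 186.6]
ee_rot: [-180.0, -0.1, 86.3]
force: [-0.8, 0.1, -1.7]
gripper_width: 9.7
gripper_force: 40.0
time_s: 11.38
ee_pos: [549.2, -339.2, 184.6]
ee_rot: [180.0, -0.0, 86.3]
force: [-1.5, 2.8, 4.0]
gripper_width: 9.3
gripper_force: 40.0
```

```bash
python3 -m crank '[{"grip":0.011,"x":0,"y":0,"z":0,"yaw":0},{"grip":0.013,"x":0,"y":0,"z":0,"yaw":0},{"grip":0.018,"x":0,"y":0,"z":0,"yaw":0},{"grip":0.024,"x":0,"y":0,"z":0,"yaw":0},{"grip":0.03,"x":0,"y":0,"z":0,"yaw":0}]' 
python3 -m crank '[{"grip":0.034,"x":0,"y":0,"z":0,"yaw":0},{"grip":0.034,"x":0,"y":0,"z":0,"yaw":0},{"grip":0.034,"x":0,"y":0,"z":-0.004,"yaw":0},{"grip":0.034,"x":0,"y":0,"z":-0.01,"yaw":0},{"grip":0.034,"x":0,"y":0,"z":-0.018,"yaw":0}]' 
python3 -m crank '[{"grip":0.034,"x":0,"y":0,"z":-0.02,"yaw":0},{"grip":0.034,"x":0,"y":0,"z":-0.05,"yaw":0},{"grip":0.034,"x":0,"y":0,"z":-0.08,"yaw":0},{"grip":0.034,"x":0,"y":0,"z":-0.11,"yaw":0},{"grip":0.034,"x":0,"y":0,"z":-0.13,"yaw":0}]' 
python3 - <<'E'
from h import *
go(551,-166,330,2)
s=grab_frame("scene");t=grab_frame("top")
cv2.imwrite("pics/m6.png",np.hstack([crop(0,s,160,90,110),crop(0,t,330,160,110)]))
E
```

```text
time_s: 11.8
ee_pos: [549.1, -339.5, 183.7]
ee_rot: [-180.0, 0.0, 86.3]
force: [0.5, 0.1, -0.5]
gripper_width: 27.7
gripper_force: 0.0
time_s: 12.22
ee_pos: [549.0, -339.3, 202.2]
ee_rot: [-180.0, -0.0, 86.3]
force: [0.3, 1.1, 0.4]
gripper_width: 34.0
gripper_force: 0.0
time_s: 12.63
ee_pos: [549.6, -339.7, 336.6]
ee_rot: [179.7, 0.2, 86.3]
force: [0.4, -0.0, -0.6]
gripper_width: 34.1
gripper_force: 0.0
t 12.6333 pos [ 549.6 -339.7  336.6] rot [179.7   0.2  86.3] F [ 0.4 -0.  -0.6] w 34.1 gf 0.0
shift [ 0.1734 -0.0099  0.0061] yaw 1.471
```

View pics/m6.png

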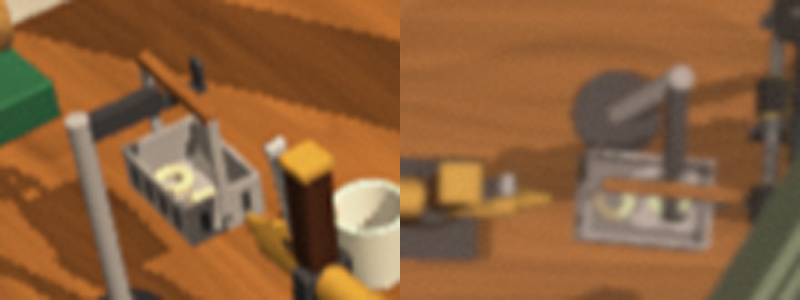

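The basket hangs on the strap with the rings in it: bar at about (175,90) left, strap crossing it at about (678,190) right. Next I'm turning and moving over to the puffer.

```bash
python3 -m crank '[{"grip":0.0912,"x":0.01,"y":0,"z":0,"yaw":0.12},{"grip":0.0912,"x":0.03,"y":0,"z":0,"yaw":0.24},{"grip":0.0912,"x":0.05,"y":0,"z":0,"yaw":0.36},{"grip":0.0912,"x":0.07,"y":0,"z":0,"yaw":0.48},{"grip":0.0912,"x":0.09,"y":-0.005,"z":0,"yaw":0.6}]' 20 >/dev/null
python3 -m crank '[{"grip":0.0912,"x":0,"y":0,"z":0,"yaw":0.12},{"grip":0.0912,"x":0,"y":0,"z":0,"yaw":0.24},{"grip":0.0912,"x":0,"y":0,"z":0,"yaw":0.36},{"grip":0.0912,"x":0,"y":0,"z":0,"yaw":0.48},{"grip":0.0912,"x":0,"y":0,"z":0,"yaw":0.6}]' 
python3 h.py 551 -165.5 300 2
```

```text
time_s: 13.57
ee_pos: [549.6, -249.0, 331.4]
ee_rot: [-180.0, 0.1, 17.2]
force: [0.9, 0.2, 1.1]
gripper_width: 91.1
gripper_force: 0.0
t 13.5667 pos [ 549.6 -249.   331.4] rot [-1.80e+02  1.00e-01  1.72e+01] F [0.9 0.2 1.1] w 91.1 gf 0.0
shift [ 0.026  -0.0793  0.0314] yaw 0.265
```

```bash
python3 -m crank '[{"grip":0.0912,"x":0.007,"y":-0.02,"z":0,"yaw":0.09},{"grip":0.0912,"x":0.014,"y":-0.045,"z":0,"yaw":0.18},{"grip":0.0912,"x":0.021,"y":-0.065,"z":0.01,"yaw":0.265},{"grip":0.0912,"x":0.026,"y":-0.079,"z":0.02,"yaw":0.265},{"grip":0.0912,"x":0.026,"y":-0.079,"z":0.03,"yaw":0.265}]' >/dev/null
python3 -m crank '[{"grip":0.0912,"x":0,"y":0,"z":0.02,"yaw":0},{"grip":0.0912,"x":0,"y":0,"z":0.04,"yaw":0},{"grip":0.0912,"x":0,"y":0,"z":0.05,"yaw":0},{"grip":0.0912,"x":0,"y":0,"z":0.05,"yaw":0},{"grip":0.0912,"x":0,"y":0,"z":0.05,"yaw":0}]' >/dev/null
python3 - <<'E'
from h import *
go(551,-165.5,183,2)
s=grab_frame("scene");t=grab_frame("top")
cv2.imwrite("pics/m7.png",np.hstack([crop(0,s,180,80,120),crop(0,t,300,150,120)]))
E
```

```text
t 14.4 pos [ 550.9 -166.6  251.7] rot [-1.8e+02  1.0e-01  2.3e+00] F [ 0.7 -0.4  1.1] w 91.5 gf 0.0
shift [ 0.0002 -0.0011  0.0687] yaw 0.006
```

View pics/m7.png

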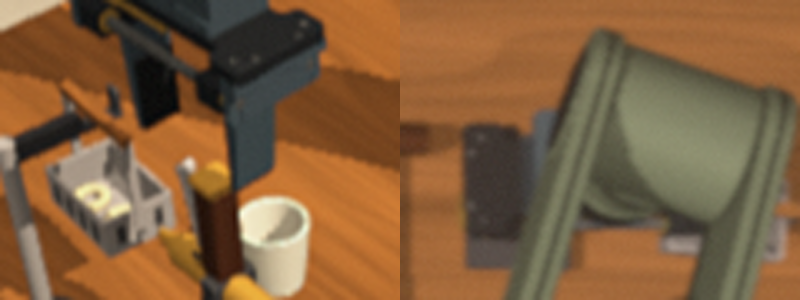

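```bash
python3 -m crank '[{"grip":0.0912,"x":0,"y":-0.001,"z":0.012,"yaw":0.006},{"grip":0.0912,"x":0,"y":-0.001,"z":0.028,"yaw":0.006},{"grip":0.0912,"x":0,"y":-0.001,"z":0.044,"yaw":0.006},{"grip":0.0912,"x":0,"y":-0.001,"z":0.058,"yaw":0.006},{"grip":0.0912,"x":0,"y":-0.001,"z":0.067,"yaw":0.006}]'
python3 -m crank '[{"grip":0.085,"x":0,"y":0,"z":0,"yaw":0},{"grip":0.08,"x":0,"y":0,"z":0,"yaw":0},{"grip":0.075,"x":0,"y":0,"z":0,"yaw":0},{"grip":0.07,"x":0,"y":0,"z":0,"yaw":0},{"grip":0.065,"x":0,"y":0,"z":0,"yaw":0}]' 10
python3 h.py 551 -165.5 183 2
```

```text
time_s: 14.92
ee_pos: [551.0, -165.3, 184.8]
ee_rot: [180.0, -0.0, 2.0]
force: [-0.4, -0.7, -0.2]
gripper_width: 91.3
gripper_force: 0.0
time_s: 15.33
ee_pos: [551.5, -165.3, 185.9]
ee_rot: [180.0, -0.1, 2.0]
force: [0.6, -1.0, -0.4]
gripper_width: 66.3
gripper_force: 0.0
t 15.3333 pos [ 551.5 -165.3  185.9] rot [ 1.8e+02 -1.0e-01  2.0e+00] F [ 0.6 -1.  -0.4] w 66.3 gf 0.0
shift [-0.0005  0.0002  0.0029] yaw -0.0
```

```bash
python3 -m crank '[{"grip":0.06,"x":0,"y":0,"z":0.002,"yaw":0},{"grip":0.054,"x":0,"y":0,"z":0.002,"yaw":0},{"grip":0.048,"x":0,"y":0,"z":0.002,"yaw":0},{"grip":0.042,"x":0,"y":0,"z":0.002,"yaw":0},{"grip":0.038,"x":0,"y":0,"z":0.002,"yaw":0}]' 15
python3 -m crank '[{"grip":0.034,"x":0,"y":0,"z":0,"yaw":0},{"grip":0.03,"x":0,"y":0,"z":0,"yaw":0},{"grip":0.026,"x":0,"y":0,"z":0,"yaw":0},{"grip":0.02,"x":0,"y":0,"z":0,"yaw":0},{"grip":0.02,"x":0,"y":0,"z":0,"yaw":0}]' 20
```

```text
time_s: 15.75
ee_pos: [551.6, -166.3, 183.8]
ee_rot: [179.9, -0.1, 2.0]
force: [0.1, -5.2, 5.5]
gripper_width: 39.3
gripper_force: 2.8
time_s: 16.17
ee_pos: [551.6, -164.8, 183.7]
ee_rot: [-180.0, -0.1, 2.0]
force: [1.4, 0.1, 4.9]
gripper_width: 33.9
gripper_force: 20.0
```

```bash
python3 -m crank '[{"grip":0.02,"x":0,"y":0,"z":0,"yaw":0},{"grip":0.02,"x":0,"y":0,"z":0,"yaw":0},{"grip":0.02,"x":0,"y":0,"z":0,"yaw":0},{"grip":0.02,"x":0,"y":0,"z":0,"yaw":0},{"grip":0.02,"x":0,"y":0,"z":0,"yaw":0}]' 30
python3 -m crank '[{"grip":0.02,"x":0,"y":0,"z":0,"yaw":0},{"grip":0.02,"x":0,"y":0,"z":0,"yaw":0},{"grip":0.02,"x":0,"y":0,"z":0,"yaw":0},{"grip":0.02,"x":0,"y":0,"z":0,"yaw":0},{"grip":0.02,"x":0,"y":0,"z":0,"yaw":0}]' 30
python3 -m crank '[{"grip":0.036,"x":0,"y":0,"z":0,"yaw":0},{"grip":0.044,"x":0,"y":0,"z":0,"yaw":0},{"grip":0.053,"x":0,"y":0,"z":0,"yaw":0},{"grip":0.062,"x":0,"y":0,"z":0,"yaw":0},{"grip":0.07,"x":0,"y":0,"z":0,"yaw":0}]' 
python3 -m crank '[{"grip":0.08,"x":0,"y":0,"z":0,"yaw":0},{"grip":0.088,"x":0,"y":0,"z":0,"yaw":0},{"grip":0.088,"x":0,"y":0,"z":-0.01,"yaw":0},{"grip":0.088,"x":0,"y":0,"z":-0.03,"yaw":0},{"grip":0.088,"x":0,"y":0,"z":-0.05,"yaw":0}]' 
python3 -m crank '[{"grip":0.088,"x":0,"y":0,"z":-0.02,"yaw":0},{"grip":0.088,"x":0,"y":0,"z":-0.05,"yaw":0},{"grip":0.088,"x":0,"y":0,"z":-0.08,"yaw":0},{"grip":0.088,"x":0,"y":0,"z":-0.1,"yaw":0},{"grip":0.088,"x":0,"y":0,"z":-0.1,"yaw":0}]' >/dev/null
python3 - <<'E'
from h import *
go(551,-165.5,300,2)
s=grab_frame("scene")
cv2.imwrite("pics/m8.png",cv2.resize(s[70:220,150:350,::-1],(600,450),interpolation=cv2.INTER_CUBIC))
E
```

```text
time_s: 16.58
ee_pos: [551.6, -164.7, 183.7]
ee_rot: [-180.0, -0.1, 1.9]
force: [1.7, -0.7, 4.8]
gripper_width: 33.7
gripper_force: 30.0
time_s: 17.0
ee_pos: [551.6, -164.7, 183.7]
ee_rot: [-180.0, -0.1, 1.9]
force: [0.0, -0.4, 4.8]
gripper_width: 33.4
gripper_force: 30.0
time_s: 17.42
ee_pos: [550.8, -164.9, 182.3]
ee_rot: [-179.9, 0.0, 2.0]
force: [1.7, -2.9, -0.8]
gripper_width: 59.8
gripper_force: 1.3
time_s: 17.83
ee_pos: [550.1, -164.2, 233.3]
ee_rot: [-179.9, 0.2, 2.0]
force: [0.4, 0.4, 0.0]
gripper_width: 88.0
gripper_force: 0.0
t 18.25 pos [ 552.3 -164.9  338.9] rot [179.9  -0.5   2. ] F [ 0.6 -0.3 -0.2] w 88.2 gf 0.0
shift [-0.0017  0.0004  0.0389] yaw 0.0
```

View pics/m8.png

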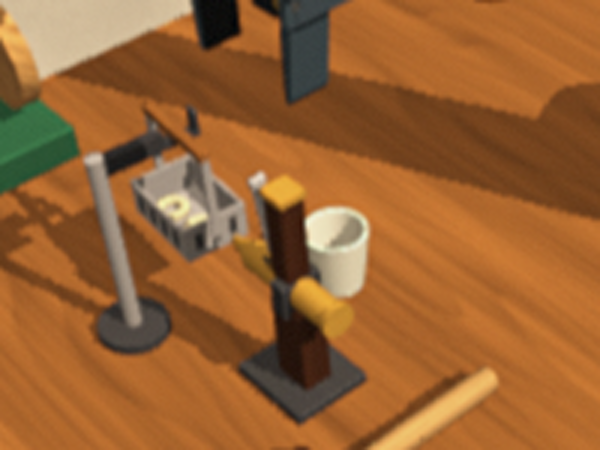

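The basket hangs with its rings at about (185,195), the trigger has sprung back at (258,180), and the gripper is clear of everything. I'm handing in.

```bash
python3 -c "
from workcell import *
print(job_done())"
```

```text
the job is handed in; nothing more can be done
None
```

The basket hangs on the strap hook with both rings in it, and after that the trigger was squeezed home, held about 0.8 s and released; I handed the job in at about 18 s of the 67 s allowed, but no verdict was shown.

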